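# Pack the leg casts, then show the arched tablet to the camera

## Robot

A 7-joint arm with a two-finger parallel gripper is mounted at the origin on the work surface. World frame = base frame: x ahead of the robot, y to its left, z up, the work surface at z = 0. Lengths are in m, angles in rad, forces in N, time in s.
With the tool pointing down it reaches from about 0.4 to 0.875 m from the base axis. Payload 19.3 kg.
Tool frame: the origin (TCP) lies on the mounting face of the last link; the fingertips stand 173 mm ahead of it and the grasp point (between the pads) lies 155 mm ahead of it; z points along the fingers, y is the line along which they close (so a half turn about z gives the same grasp; the last joint's range is limited). The gripper opens to 85 mm and grips with 20 to 120 N. Pads are 22 mm wide; open, the fingers measure 114 mm over their backs; the gripper's body (76 mm by 85 mm) begins 54 mm behind the grasp point. The pads swing forward as they close: fully open they stand 13 mm farther back than shut.
Start: joints at [1.073, 0.521, -0.036, 1.599, 0.021, 1.021, -0.113], TCP at [0.259, -0.569, 0.405] pointing down, gripper open.
Joint ranges: [-2.91, 2.91], [-0.3, 2.13], [-1.5, 1.42], [0.17, 2.43], [-1.26, 4.41], [0.16, 1.93], [-2.52, 2.52]. Speed limits (rad/s): [1.89, 1.89, 2.39, 2.39, 3.01, 3.01, 3.01].

## Interface

Orientations are given as [roll, pitch, yaw] about the fixed x, y, z axes, in that order (R = Rz(yaw) Ry(pitch) Rx(roll)).
In Python, from workcell import bot, vision gives the robot as it stands.
- The arm moves only by the shell command python3 -m creep 'ROWS' [FORCE]. ROWS is JSON, a list that holds one entry, the list of rows, each a list of 7 numbers: the opening, from -1 (shut) to 1 (fully open), then the shift along the tool's x, y, z in cm, then the turn, a rotation vector about the tool's x, y, z in rad. In form: [[[grip, tx, ty, tz, rx, ry, rz], ...]]. A call has 1 to 12 rows; each row shifts and turns the commanded pose from where the row before left it, along the tool's axes as they then stand; what a row does not reach is not made up. A row lasts 1/8 s, in which the tool goes at most 62.5 mm and 10.7 degrees, less where a joint would pass 70% of its speed; a pose out of reach is approached as far as the arm can. A call with a gripper value outside its range is refused whole. The fingers move at their own pace and stop on an object; FORCE is the grip in N (left out, the last holds). Time passes only in rows, so rows that do not move let the fingers close. It gives the time, the measured TCP pose, the force, the opening and the grip force at its end, in the units of the state.
- bot.observe(): the state, without advancing time (a new reading comes with each control period).
- vision.grab_frame(name): name is "scene" or "top"; returns a dict with "image" (400x640x3 uint8, blue, green, red), "depth" (400x640 float32, m along the optical axis (not along the pixel's ray), 0 where there is no reading), "fovy" (degrees; the focal length in pixels is half the picture's height over the tangent of half this angle, whatever the lens; pixels are square), "cx", "cy" (the principal point, pixels), "cam_to_world" (4x4, takes a point from camera to world coordinates). Camera axes: x right, y down, z forward; pixel columns grow to the right and rows downward; lengths in m; the calibration is good to about 2 mm. A picture is of the moment at which its call begins.
- bot.job_done(): hands the job in; it is judged then, once.
The state is a dict: "clock": time; "qpos": joint angles; "qd": joint speeds; "joint_efforts": joint torques, N m; "position": TCP position; "tool_rot": TCP orientation; "force": force on the tool from outside, world axes, zero at the start; "moment": the same for the moment, N m; "grip_width": finger opening in m; "finger_force": force on a finger pad.
Only numpy, scipy, OpenCV 4.12 (cv2) and the standard library are available. Lean on these libraries where they do the work, as an engineer would, in place of code of your own. Each camera call takes 0.05 s, during which the arm holds its last target. There are 200 camera calls.

## Task

First set the two plaster leg casts from the tray down in the carton, without dropping them. Then take the arched-top tablet from its slot by its top, fingers clear of the relief, and finish holding it still and right way up with the relief facing the camera, square to the lens (tipped back as the camera looks down) and centred 200 mm in front of it. Leave the square tablet, camera and saucers where they are.

Things in the scene. Friction and masses are not known exactly. Their poses are not given: they have to be found in the camera images.
- leg_a: one of two identical plaster leg casts lying in the tray: a bar 84 mm long (its x); the middle shank is 60 mm long, 22 wide (y), its top 23 mm above the underside (grip it across y there); the hoof end (-x) is 30 mm wide, 24 high, the shoulder end (+x) 34 wide, 26 high. About 80 g. Origin: middle of the underside; z up
- leg_b: one of two identical plaster leg casts lying in the tray: a bar 84 mm long (its x); the middle shank is 60 mm long, 22 wide (y), its top 23 mm above the underside (grip it across y there); the hoof end (-x) is 30 mm wide, 24 high, the shoulder end (+x) 34 wide, 26 high. About 80 g. Origin: middle of the underside; z up
- carton: open cardboard carton, fixed, outside 200 mm (its x) by 240 mm (its y) by 60 mm high, walls and floor 5 mm. Origin: centre of its underside on the table; z up
- tray: fixed grey tray, 250 (its x) by 270 mm (y), rim 22 mm high, floor top 6 mm above the table. Leg casts lie in its -x half. At x = +60, y = +55 and -55 mm are two slots (19 mm wide along x, 80 mm long along y) between wooden ribs that rise to 28 mm above the table; a tablet stands in each on the tray floor, relief towards the tray's +x. Origin: centre of underside; z up
- arched: plaster tablet with round-arched top, 16 mm thick (its x), 70 wide (y), 120 high (straight sides to 85 mm, then a half circle), about 200 g, upright in either slot of the tray. Relief of a three-legged vessel on its +x face, 30 to 70 mm above the foot; grip across the thickness above that, e.g. grip point 98 mm above the foot. Origin: middle of its foot; z up to the arch
- relief (a point): centre of the arched tablet's relief, on its +x face, 50 mm above the foot (tablet frame 8, 0, 50 mm); axes as the tablet's
- ahead (a point): imaginary point 100 mm straight out from the relief (tablet frame 108, 0, 50 mm); axes as the tablet's
- square: plaster tablet with a square-cornered top, 16 by 70 by 120 mm, round rosette on its +x face, standing in the other slot; not to be moved. Origin: middle of its foot; z up
- lens (a point): centre of the front glass of the black camera (lens 62 mm across, body 88 mm wide), pivoted 280 mm above the table between two posts 104 mm apart on a stand at the far side. Camera axes: it looks along its -x, y across, z up; tilted down 0.15 to 0.45 rad on stiff pivots
- focus (a point): imaginary point on the lens axis, 200 mm in front of the lens glass, in free air: where the relief's centre belongs. Axes as lens, so a tablet squared to the lens has its x and z along this point's x and z
- saucer_a: small white ceramic saucer of pigment, loose, 72 mm across, 24 mm high, in the middle of the table nearer the robot; bystander. Origin: centre of its underside
- saucer_b: another such saucer, loose, 72 mm across, 24 mm high, in the middle of the table nearer the camera; bystander. Origin: centre of its underside
Mind the look-alikes: they are no part of the job. What is shaped like the arched but green or yellow is not meant.

How it is judged:
On the way:
1. both leg casts lie in the carton, let go and at rest (x of leg_a in the frame of carton between -0.095 and 0.095 m and y of leg_a in the frame of carton between -0.115 and 0.115 m and z of leg_a in the frame of carton between -0.005 and 0.045 m and linear speed of each of leg_a, leg_b below 0.03 m/s and contact force between the fingers and leg_a below 0.05 N and x of leg_b in the frame of carton between -0.095 and 0.095 m and y of leg_b in the frame of carton between -0.115 and 0.115 m and z of leg_b in the frame of carton between -0.005 and 0.045 m and contact force between the fingers and leg_b below 0.05 N), for 0.2 s.
At the end, for the whole second after the job is handed in: Both legs lie released inside the carton. The arched tablet hangs still in the fingers alone, gripped 80 mm or more above its foot, relief to the lens, arch up, relief centre within 20 mm of the focus point, its axes within 0.17 rad of the camera's (tilt included) (all of step 1 and distance between relief and focus below 0.02 m and angle between the x axis of arched and the x axis of focus, either way round below 0.17 rad and angle between the z axis of arched and the z axis of focus, either way round below 0.17 rad and x of ahead in the frame of focus above 0.05 m and angle between arched's own z axis and vertical below 1 rad and z of the grasp point in the frame of arched above 0.08 m and contact force between the fingers and arched above 1 N and contact force between arched and tray below 0.05 N and contact force between arched and stand below 0.05 N and linear speed of arched below 0.03 m/s and angular speed of arched below 0.2 rad/s); the arm keeps its last pose, push and grip.
It fails at once if the square tablet is moved more than 25 mm (distance of square from where it was at the start of the episode above 0.025 m).
It fails at once if a listed saucer is moved more than 25 mm (distance of any of saucer_a, saucer_b from where it was at the start of the episode above 0.025 m).
It fails at once if the camera is knocked (focus point moved more than 10 mm) (distance of focus from where it was at the start of the episode above 0.01 m).
It fails at once if a leg cast or the arched tablet is dropped (faster than 0.8 m/s with no finger on it) ((linear speed of leg_a above 0.8 m/s and contact force between the fingers and leg_a below 0.01 N) or (linear speed of leg_b above 0.8 m/s and contact force between the fingers and leg_b below 0.01 N) or (linear speed of arched above 0.8 m/s and contact force between the fingers and arched below 0.01 N)).
It also fails if it takes over 70 s, if anything falls off the work surface, if the arm or the gripper's body presses on something with over 40 N, if the wrist force passes 120 N, or if a joint passes its speed limit or range.

## Working session

There is one attempt and no reset: what is moved stays moved. The work goes in short steps, Python scripts to look and compute and a shell command to move; the robot and the scene stay as the last step left them, time stands still between calls to the robot, and variables do not carry over. Pictures are saved under pics/ and viewed, at most 10 in all, crops included, and the job is handed in when it is done.

```bash
mkdir -p pics; cat > h.py <<'E'
import numpy as np, cv2
from workcell import bot, vision
def grab(n,save=True):
    f=vision.grab_frame(n)
    if save: np.savez(f'{n}.npz',**f)
    return f
def load(n): return dict(np.load(f'{n}.npz'))
def foc(f): return 200/np.tan(np.radians(float(f['fovy']))/2)
def cloud(f):
    d=f['depth'];F=foc(f);v,u=np.mgrid[:400,:640]
    P=np.stack([(u-f['cx'])/F*d,(v-f['cy'])/F*d,d,np.ones_like(d)],-1)@np.array(f['cam_to_world']).T
    P[d==0]=np.nan
    return P[...,:3]
def ray(f,u,v,z):
    M=np.array(f['cam_to_world']);F=foc(f)
    r=M[:3,:3]@np.array([(u-f['cx'])/F,(v-f['cy'])/F,1.]);o=M[:3,3]
    return o+r*(z-o[2])/r[2]
E
python3 - <<'E'
from h import *
for n in("scene","top"):
    f=grab(n); cv2.imwrite(f'pics/{n}1.png',f['image']); print(n,f['fovy'],f['cx'],f['cy'],np.round(f['cam_to_world'],3).tolist(),(f['depth']>0).mean())
print(bot.observe())
E
```

```text
scene 50.16889939364475 322.80560424801223 202.36235091839754 [[-0.503, 0.593, -0.629, 1.347], [0.864, 0.333, -0.377, 0.501], [-0.015, -0.733, -0.68, 1.07], [0.0, 0.0, 0.0, 1.0]] 0.9960546875
top 49.45878331736945 314.81102304379743 203.78668555137617 [[0.011, -0.98, 0.198, 0.303], [-1.0, -0.011, -0.001, 0.02], [0.003, -0.198, -0.98, 1.244], [0.0, 0.0, 0.0, 1.0]] 0.996046875
{'clock': 0.1, 'qpos': array([ 1.07278971,  0.52194073, -0.03632491,  1.59992701,  0.02114396,
        1.02107287, -0.11279223]), 'qd': array([ 0.00053825, -0.00146235, -0.00059265, -0.00073421,  0.00010095,
        0.00048393,  0.00024918]), 'joint_efforts': array([ 7.01008074e-03, -9.28491640e+01,  1.98563799e+00, -3.70532441e+01,
        1.83056539e-02,  5.39737419e-03, -1.79324270e-04]), 'position': array([ 0.25923653, -0.56857472,  0.40420033]), 'tool_rot': array([-3.14062657e+00,  1.93736071e-05,  4.27771497e-01]), 'force': array([0.77684028, 0.10478952, 0.60912352]), 'moment': array([0.03949085, 0.01178951, 0.00627702]), 'finger_force': 0.0, 'grip_width': 0.08523415699554791}
```

View pics/scene1.png

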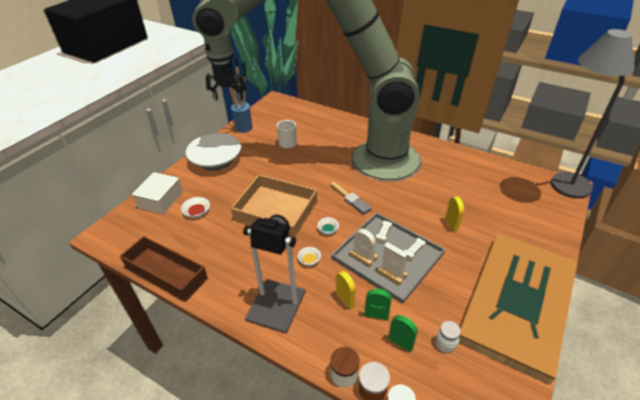

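View pics/top1.png

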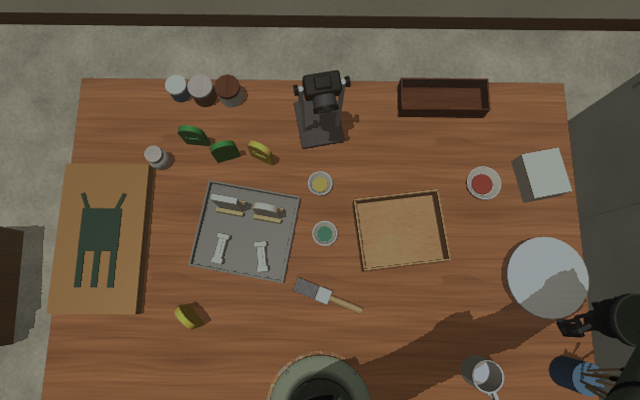

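The scene view shows the tray at about (388,255), two white tablets at (365,243) and (395,262), the camera at (270,235) and the carton at (275,203). Green and yellow arch look-alikes stand outside the tray. In the top view, the tray is at (245,230) with legs at (221,248) and (262,256), the carton at (402,230), the saucers at (324,233) and (320,183), and the camera at (322,95).

```bash
python3 - <<'E'
from h import *
s=load('scene');t=load('top')
a=cv2.resize(s['image'][210:305,325:450],(500,380),interpolation=cv2.INTER_CUBIC)
b=cv2.resize(t['image'][175:290,185:305],(300,288),interpolation=cv2.INTER_CUBIC)
c=cv2.resize(t['image'][65:150,285:360],(300,300)[::1],interpolation=cv2.INTER_CUBIC)
im=np.zeros((600,800,3),np.uint8);im[:380,:500]=a;im[:288,500:]=b;im[288:588,500:]=c
im[380:600,:500]=cv2.resize(s['image'][210:330,235:310],(500,800))[:220] if 0 else 0
d=cv2.resize(s['image'][210:265,235:310],(300,220),interpolation=cv2.INTER_CUBIC);im[380:600,:300]=d
cv2.imwrite('pics/crop1.png',im)
for n,f in(('s',s),('t',t)):
    P=cloud(f)
    hsv=cv2.cvtColor(f['image'],cv2.COLOR_BGR2HSV)
    w=(hsv[...,1]<70)&(hsv[...,2]>110)&(P[...,2]>.012)&(P[...,2]<.2)
    k,l,st,ce=cv2.connectedComponentsWithStats(w.astype(np.uint8))
    for i in range(1,k):
        if st[i,4]>40:
            Q=P[l==i]; 
            if Q[:,0].min()<.2 or abs(Q[:,1]).max()>.6: continue
            print(n,np.round(ce[i]),st[i,4],np.round(np.percentile(Q,[2,50,98],axis=0),3).tolist())
E
```

```text
s [357. 202.] 208 [[0.281, -0.022, 0.013], [0.312, 0.024, 0.017], [0.337, 0.072, 0.023]]
s [194. 205.] 175 [[0.576, -0.517, 0.012], [0.605, -0.489, 0.019], [0.668, -0.423, 0.027]]
s [328. 224.] 143 [[0.436, -0.042, 0.013], [0.457, -0.013, 0.02], [0.503, 0.024, 0.026]]
s [376. 248.] 971 [[0.361, 0.079, 0.015], [0.53, 0.169, 0.032], [0.612, 0.363, 0.124]]
s [399. 256.] 807 [[0.368, 0.227, 0.016], [0.549, 0.274, 0.068], [0.558, 0.301, 0.127]]
s [308. 254.] 150 [[0.582, -0.027, 0.012], [0.603, -0.002, 0.021], [0.649, 0.039, 0.027]]
s [258. 274.] 94 [[0.8, -0.045, 0.026], [0.806, -0.04, 0.115], [0.808, -0.037, 0.197]]
s [293. 283.] 152 [[0.779, 0.058, 0.023], [0.785, 0.063, 0.111], [0.789, 0.065, 0.194]]
s [448. 336.] 530 [[0.661, 0.455, 0.015], [0.697, 0.479, 0.07], [0.711, 0.504, 0.078]]
s [374. 377.] 730 [[0.86, 0.329, 0.067], [0.894, 0.361, 0.071], [0.926, 0.393, 0.075]]
s [343. 379.] 207 [[0.894, 0.258, 0.013], [0.922, 0.294, 0.034], [0.927, 0.315, 0.058]]
s [400. 393.] 324 [[0.872, 0.406, 0.056], [0.891, 0.428, 0.06], [0.915, 0.458, 0.063]]
t [175.  84.] 327 [[0.871, 0.407, 0.053], 
[... 392 characters left out ...]
]]
t [223. 198.] 158 [[0.531, 0.228, 0.12], [0.542, 0.261, 0.124], [0.553, 0.295, 0.129]]
t [264. 206.] 147 [[0.512, 0.125, 0.106], [0.522, 0.153, 0.121], [0.534, 0.184, 0.127]]
t [288. 247.] 93 [[0.331, 0.076, 0.017], [0.425, 0.093, 0.021], [0.521, 0.109, 0.025]]
t [194. 239.] 52 [[0.375, 0.347, 0.016], [0.444, 0.358, 0.02], [0.514, 0.37, 0.024]]
t [324. 231.] 177 [[0.435, -0.041, 0.013], [0.475, -0.01, 0.021], [0.5, 0.026, 0.027]]
t [219. 248.] 266 [[0.381, 0.265, 0.023], [0.42, 0.285, 0.028], [0.459, 0.303, 0.034]]
t [261. 256.] 271 [[0.358, 0.153, 0.023], [0.399, 0.168, 0.029], [0.44, 0.186, 0.034]]
t [323. 295.] 201 [[0.273, -0.025, 0.014], [0.294, -0.006, 0.018], [0.316, 0.013, 0.023]]
```

View pics/crop1.png

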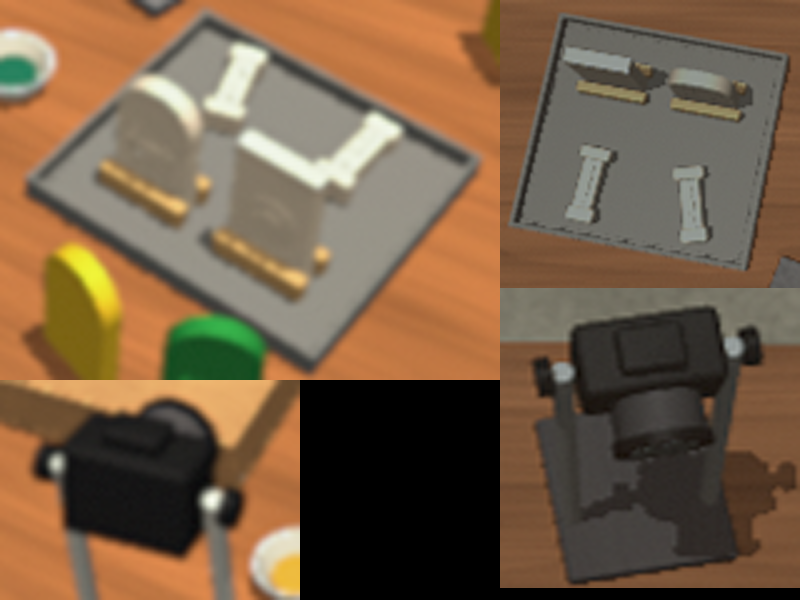

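The crop shows a round-topped white tablet at scene (365,243), which is top (264,206). The square-topped one is at scene (395,262), top (223,198). The arched tablet is therefore the white one at (365,243); the green and yellow ones outside the tray are decoys.

```bash
python3 - <<'E'
from h import *
s=load('scene');t=load('top');Ps,Pt=cloud(s),cloud(t)
def rect(Q,n):
    r=cv2.minAreaRect((Q[:,:2]*1000).astype(np.float32)); b=cv2.boxPoints(r)
    e=[b[1]-b[0],b[2]-b[1]];L=max(e,key=np.linalg.norm)
    print(n,len(Q),'c',np.round(r[0],1),'size',np.round(r[1],1),'long dir',round(float(np.arctan2(L[1],L[0])),3),'z',np.round(np.nanpercentile(Q[:,2],[2,50,98]),4))
def box(P,x0,x1,y0,y1,z0,z1):
    return (P[...,0]>x0)&(P[...,0]<x1)&(P[...,1]>y0)&(P[...,1]<y1)&(P[...,2]>z0)&(P[...,2]<z1)
hsv=cv2.cvtColor(t['image'],cv2.COLOR_BGR2HSV); hs=cv2.cvtColor(s['image'],cv2.COLOR_BGR2HSV)
# table height check
print('table z',[np.nanmedian(P[box(P,.3,.7,-.05,.05,-.02,.02)][:,2]) for P in(Ps,Pt)])
for n,y0,y1 in(('legL',.24,.33),('legR',.13,.22)):
    for c,P,h in(('t',Pt,hsv),('s',Ps,hs)):
        m=box(P,.34,.475,y0,y1,.018,.05)&(h[...,2]>110)&(h[...,1]<60); rect(P[m],n+c); 
for n,y0,y1 in(('sq',.215,.31),('arch',.11,.2)):
    for c,P in(('t',Pt),('s',Ps)):
        rect(P[box(P,.48,.6,y0,y1,.045,.2)],n+c)
        rect(P[box(P,.48,.6,y0,y1,.1,.2)],n+c+'top')
Q=Pt[box(Pt,.3,.62,.07,.40,.014,.03)&(hsv[...,1]<60)]; rect(Q,'tray')
m=(hsv[...,0]<25)&(hsv[...,1]>50)&box(Pt,.3,.65,-.4,-.07,.045,.08); rect(Pt[m],'carton t')
m=(hs[...,0]<25)&(hs[...,1]>50)&box(Ps,.3,.65,-.4,-.07,.045,.08); rect(Ps[m],'carton s')
m=box(Pt,.36,.55,-.3,-.15,-.01,.02);print('carton floor',np.nanmedian(Pt[m][:,2]))
# camera planes
rng=np.random.default_rng(0)
for c,P in(('s',Ps),('t',Pt)):
    Q=P[box(P,.6,.95,-.12,.15,.2,.4)]; print(c,'cam',len(Q),np.round(Q.min(0),3),np.round(Q.max(0),3))
    for k in range(4):
        best=None
        for _ in range(600):
            a=Q[rng.choice(len(Q),3,False)];nn=np.cross(a[1]-a[0],a[2]-a[0]);l=np.linalg.norm(nn)
            if l<1e-5: continue
            nn/=l;i=abs((Q-a[0])@nn)<.0025
            if best is None or i.sum()>best.sum():best=i
        q=Q[best];cc=q.mean(0);n=np.linalg.svd(q-cc)[2][2];n*=np.sign(n[2]) if abs(n[2])>.7 else np.sign(n[0])
        print(c,len(q),'n',np.round(n,3),'c',np.round(cc,3),'tilt',np.round(np.arcsin(n[2]),3),'yaw',np.round(np.arctan2(n[1],n[0]),3));Q=Q[~best]
        if len(Q)<60:break
E
```

```text
table z [np.float64(0.00017390122155491738), np.float64(-0.0005326941113057426)]
legLt 274 c [407.5 270.4] size [ 71.9 102.2] long dir -0.196 z [0.0207 0.0282 0.0343]
legLs 189 c [410.3 272.6] size [ 83.8 102.5] long dir -0.304 z [0.0193 0.0283 0.0335]
legRt 279 c [389.4 172. ] size [ 58. 106.] long dir -0.275 z [0.0212 0.0286 0.0336]
legRs 177 c [393.3 172.6] size [ 60.4 110.1] long dir -0.294 z [0.0194 0.0286 0.035 ]
sqt 302 c [541.5 261.1] size [70.9 16.7] long dir 1.397 z [0.05   0.1213 0.128 ]
sqttop 204 c [541.5 261.1] size [70.9 16.7] long dir 1.397 z [0.1017 0.1234 0.1286]
sqs 523 c [547.4 260.7] size [70.8 23.2] long dir 1.377 z [0.0473 0.0948 0.1275]
sqstop 237 c [545.9 261. ] size [70.8 20.2] long dir 1.377 z [0.1009 0.1219 0.1288]
archt 271 c [522.6 154.5] size [69.9 16.9] long dir 1.407 z [0.048  0.1111 0.1263]
archttop 174 c [522.4 153.7] size [66.3 16.9] long dir 1.407 z [0.1014 0.1194 0.1269]
archs 423 c [527.6 154. ] size [70.6 21.7] long dir 1.427 z [0.0468 0.0907 0.1253]
archstop 162 c [527.2 155. ] size [65.3 19.9] long dir 1.437 z [0.1008 0.1149 0.1271]
tray 1143
[... 291 characters left out ...]

s cam 1545 [ 0.723 -0.061  0.2  ] [0.829 0.077 0.329]
s 607 n [0.946 0.184 0.266] c [0.813 0.013 0.289] tilt 0.269 yaw 0.192
s 229 n [0.982 0.19  0.012] c [0.793 0.024 0.276] tilt 0.012 yaw 0.192
s 176 n [-0.283 -0.069  0.957] c [0.776 0.009 0.309] tilt 1.275 yaw -2.903
s 107 n [ 0.174 -0.984 -0.027] c [0.785 0.05  0.286] tilt -0.027 yaw -1.396
t cam 1599 [ 0.721 -0.06   0.201] [0.812 0.075 0.328]
t 491 n [-0.322 -0.05   0.945] c [0.77  0.005 0.306] tilt 1.239 yaw -2.988
t 220 n [-0.587 -0.055  0.808] c [0.76  0.005 0.306] tilt 0.94 yaw -3.048
t 181 n [ 0.984  0.18  -0.006] c [0.783 0.01  0.26 ] tilt -0.006 yaw 0.181
t 148 n [ 0.798  0.213 -0.564] c [0.76  0.003 0.302] tilt -0.599 yaw 0.261
```

```bash
python3 - <<'E'
from h import *
s=load('scene');t=load('top');Ps,Pt=cloud(s),cloud(t)
for c,f,P in(('t',t,Pt),('s',s,Ps)):
    h=cv2.cvtColor(f['image'],cv2.COLOR_BGR2HSV)
    m=((h[...,2]>120)&(h[...,1]<70)&(P[...,0]>.345)&(P[...,0]<.475)&(P[...,2]>.02)&(P[...,2]<.05)&(P[...,1]>.13)&(P[...,1]<.325)).astype(np.uint8)
    k,l,st,ce=cv2.connectedComponentsWithStats(m)
    for i in range(1,k):
        if st[i,4]<60: continue
        Q=P[l==i]; r=cv2.minAreaRect((Q[:,:2]*1000).astype(np.float32));b=cv2.boxPoints(r);L=max(b[1]-b[0],b[2]-b[1],key=np.linalg.norm)
        z=np.median(Q[:,2]);pc=ray(f,*ce[i],z)
        print(c,np.round(ce[i]),st[i,4],np.round(r[0],1),np.round(r[1],1),'dir',round(float(np.arctan(L[1]/L[0])),3),'raycent',np.round(pc,3))
X=np.array([.946,.184,.266]);
for tilt,yaw in((.27,.19),(.30,.19)):
    X=np.array([np.cos(tilt)*np.cos(yaw),np.cos(tilt)*np.sin(yaw),np.sin(tilt)]);Y=np.array([-np.sin(yaw),np.cos(yaw),0]);Z=np.cross(X,Y);R=np.c_[X,Y,Z]
    O=np.array([.78,.008,.28]); print('tilt',tilt)
    for c,P in(('s',Ps),('t',Pt)):
        Q=P[(P[...,0]>.65)&(P[...,0]<.9)&(abs(P[...,1])<.12)&(P[...,2]>.23)&(P[...,2]<.4)]; q=(Q-O)@R*1000
        for lo in range(-75,50,10):
            w=q[(q[:,0]>=lo)&(q[:,0]<lo+10)]
            if len(w)>3: print(c,lo,len(w),'y',np.round(np.percentile(w[:,1],[1,99])),'z',np.round(np.percentile(w[:,2],[1,99])))
        print(np.round(np.percentile(q,[.5,2,98,99.5],axis=0),1).tolist())
E
```

```text
t [219. 248.] 254 [420.2 283.9] [33.6 82.6] dir -0.171 raycent [0.421 0.285 0.029]
t [261. 256.] 256 [398.9 169.4] [83.4 31.3] dir 0.105 raycent [0.399 0.169 0.029]
s [383. 231.] 163 [404.3 169.2] [87.1 34.6] dir 0.095 raycent [0.408 0.17  0.029]
s [414. 248.] 177 [423.1 285.1] [33.1 88.5] dir -0.221 raycent [0.426 0.286 0.028]
tilt 0.27
s -55 26 y [-19.  28.] z [-7. 29.]
s -45 65 y [-24.  26.] z [ 9. 30.]
s -35 21 y [-14.  16.] z [16. 26.]
s -15 28 y [-45.  41.] z [10. 31.]
s -5 116 y [-62.  65.] z [-51.  43.]
s 5 197 y [-70.  65.] z [-37.  43.]
s 15 231 y [-69.  65.] z [-26.  43.]
s 25 610 y [-43.  41.] z [-34.  37.]
s 35 179 y [-42.  34.] z [-28.  28.]
[[-49.8, -68.9, -46.8], [-44.5, -63.1, -33.8], [36.6, 63.4, 42.1], [37.5, 65.0, 43.0]]
t -55 150 y [-30.  28.] z [-29.  31.]
t -45 94 y [-28.  26.] z [-2. 28.]
t -35 101 y [-28.  25.] z [ 1. 28.]
t -25 178 y [-41.  39.] z [-27.  30.]
t -15 217 y [-57.  56.] z [-46.  41.]
t -5 275 y [-68.  65.] z [-30.  45.]
t 5 245 y [-69.  66.] z [-7. 44.]
t 15 174 y [-66.  63.] z [-14.  43.]
t 25 107 y [-43.  42.] z [22. 32.]
[[-53.0, -68.1, -42.8
[... 199 characters left out ...]
1.] z [10. 31.]
s -5 110 y [-62.  65.] z [-51.  43.]
s 5 199 y [-68.  65.] z [-38.  43.]
s 15 216 y [-69.  65.] z [-27.  42.]
s 25 620 y [-43.  41.] z [-35.  40.]
s 35 193 y [-42.  34.] z [-27.  28.]
[[-49.1, -68.9, -46.8], [-43.9, -63.1, -34.6], [36.9, 63.4, 41.7], [37.7, 65.0, 42.7]]
t -55 145 y [-30.  28.] z [-27.  33.]
t -45 97 y [-28.  26.] z [-1. 29.]
t -35 98 y [-28.  25.] z [ 2. 29.]
t -25 162 y [-42.  39.] z [-27.  28.]
t -15 229 y [-57.  56.] z [-47.  37.]
t -5 267 y [-68.  65.] z [-27.  44.]
t 5 247 y [-69.  66.] z [-5. 44.]
t 15 183 y [-66.  63.] z [-14.  43.]
t 25 113 y [-43.  41.] z [21. 32.]
[[-53.5, -68.1, -42.5], [-52.7, -62.7, -30.5], [31.1, 60.2, 42.5], [32.5, 65.1, 43.9]]
```

```bash
cat > go.py <<'E'
# usage: go.py x y z yaw [tilt-rotmatrix none]: tool-down target -> shift (cm, current tool axes), then turn
import sys;from h import *;from scipy.spatial.transform import Rotation as R
def plan(p,Rt):
    o=bot.observe();Rc=R.from_euler('xyz',o['tool_rot'])
    d=Rc.inv().apply(np.array(p)-o['position'])*100;w=(Rc.inv()*Rt).as_rotvec()
    print('t',round(o['clock'],2),'pos',np.round(o['position'],4),'rpy',np.round(o['tool_rot'],3),'q',np.round(o['qpos'],2),'w',round(o['grip_width'],4),'F',np.round(o['force'],1))
    print('shift cm',np.round(d,2),'turn',np.round(w,3))
if __name__=='__main__':
    x,y,z,yaw=map(float,sys.argv[1:5]);plan([x,y,z],R.from_euler('xyz',[np.pi,0,yaw]))
E
python3 -m creep '[[[0.2,4.4,-3.05,0,0,0,0],[0.2,4.4,-3.05,0,0,0,0],[0.2,4.4,-3.05,0,0,0,0],[0.2,4.4,-3.05,0,0,0,0],[0.2,4.4,-3.05,0,0,0,0],[0.2,4.4,-3.05,0,0,0,0],[0.2,4.4,-3.05,0,0,0,0],[0.2,4.4,-3.05,0,0,0,0],[0.2,0,0,0,0,0,-0.18],[0.2,0,0,0,0,0,-0.18],[0.2,0,0,0,0,0,-0.18],[0.2,0,0,0,0,0,-0.18]]]' 40; python3 go.py .401 .169 .40 3.24
```

```text
clock: 1.6
position: [0.4782, -0.2006, 0.4045]
tool_rot: [-3.141, 0.0, 1.154]
force: [-0.3, -1.0, -0.2]
grip_width: 0.0511
finger_force: 0.0
t 1.6 pos [ 0.4782 -0.2006  0.4045] rpy [-3.141  0.     1.154] q [ 0.53  0.37 -0.32  1.87  0.14  0.93 -0.27] w 0.0511 F [-0.3 -1.  -0.2]
shift cm [ 30.66 -22.03   0.46] turn [-0.000e+00 -1.000e-03 -2.086e+00]
```

```bash
python3 -m creep '[[[0.2,4.38,-3.15,0,0,0,0],[0.2,4.38,-3.15,0,0,0,0],[0.2,4.38,-3.15,0,0,0,0],[0.2,4.38,-3.15,0,0,0,0],[0.2,4.38,-3.15,0,0,0,0],[0.2,4.38,-3.15,0,0,0,0],[0.2,4.38,-3.15,0,0,0,0],[0.2,0,0,0,0,0,-0.18],[0.2,0,0,0,0,0,-0.18],[0.2,0,0,0,0,0,-0.18],[0.2,0,0,0,0,0,-0.18],[0.2,0,0,0,0,0,-0.18]]]' >/dev/null;  python3 -m creep '[[[0.2,0,0,0,0,0,-0.18],[0.2,0,0,0,0,0,-0.18],[0.2,0,0,0,0,0,-0.18],[0.2,0,0,0,0,0,-0.18],[0.2,0,0,0,0,0,-0.18],[0.2,0,0,0,0,0,-0.18],[0.2,0,0,0,0,0,-0.11],[0.2,0,0,5,0,0,0],[0.2,0,0,5,0,0,0],[0.2,0,0,3,0,0,0],[0.2,0,0,0,0,0,0],[0.2,0,0,0,0,0,0]]]'; python3 go.py .401 .1695 .184 3.24
```

```text
clock: 4.6
position: [0.4034, 0.1697, 0.2757]
tool_rot: [3.141, 0.001, -3.045]
force: [0.1, 0.0, 1.2]
grip_width: 0.0509
finger_force: 0.0
t 4.6 pos [0.4034 0.1697 0.2757] rpy [ 3.141e+00  1.000e-03 -3.045e+00] q [ 0.07  0.55 -0.78  2.16  0.62  0.67  0.53] w 0.0509 F [0.1 0.  1.2]
shift cm [ 0.25 -0.    9.17] turn [ 0.     0.001 -0.002]
```

```bash
python3 -m creep '[[[0.2,0,0,4,0,0,0],[0.2,0,0,3.2,0,0,0],[0.2,0,0,1.9,0,0,0],[0.2,0,0,0,0,0,0],[-1,0,0,0,0,0,0],[-1,0,0,0,0,0,0],[-1,0,0,0,0,0,0],[-1,0,0,0,0,0,0],[-1,0,0,0,0,0,0],[-1,0,0,-1,0,0,0],[-1,0,0,-2,0,0,0],[-1,0,0,-3,0,0,0]]]' 40; python3 go.py .485 -.17 .32 3.28
```

```text
clock: 6.1
position: [0.4029, 0.1693, 0.2449]
tool_rot: [-3.141, -0.001, -3.045]
force: [0.1, -0.5, -0.7]
grip_width: 0.0212
finger_force: 40.7
t 6.1 pos [0.4029 0.1693 0.2449] rpy [-3.141e+00 -1.000e-03 -3.045e+00] q [ 0.02  0.6  -0.72  2.18  0.7   0.61  0.46] w 0.0212 F [ 0.1 -0.5 -0.7]
shift cm [ -4.9  -34.57  -7.51] turn [-0.    -0.001 -0.042]
```

```bash
python3 -m creep '[[[-1,0,0,-5.5,0,0,0],[-1,-0.58,-5.73,0,0,0,0],[-1,-0.58,-5.73,0,0,0,0],[-1,-0.58,-5.73,0,0,0,0],[-1,-0.58,-5.73,0,0,0,0],[-1,-0.58,-5.73,0,0,0,0],[-1,-0.58,-5.73,0,0,0,0],[-1,0,0,0,0,0,0],[-1,0,0,4,0,0,0],[-1,0,0,4,0,0,0],[-1,0,0,2,0,0,0],[-1,0,0,0,0,0,0]]]'; python3 go.py .471 -.17 .184 3.24
```

```text
clock: 7.6
position: [0.4705, -0.1688, 0.1985]
tool_rot: [3.14, -0.001, -3.045]
force: [-0.7, 0.2, -0.8]
grip_width: 0.0209
finger_force: 40.7
t 7.6 pos [ 0.4705 -0.1688  0.1985] rpy [ 3.140e+00 -1.000e-03 -3.045e+00] q [ 0.69  0.74 -0.63  2.04  0.76  0.61  1.2 ] w 0.0209 F [-0.7  0.2 -0.8]
shift cm [-0.04 -0.13  1.45] turn [ 0.001 -0.001 -0.001]
```

```bash
python3 -m creep '[[[-1,0,0,0.9,0,0,0],[-1,0,0,0.5,0,0,0],[-1,0,0,0,0,0,0]]]'; python3 -m creep '[[[0.1,0,0,0,0,0,0],[0.1,0,0,0,0,0,0],[0.1,0,0,0,0,0,0],[0.1,0,0,-4,0,0,0],[0.1,0,0,-5,0,0,0],[0.1,0,0,-5,0,0,0],[0.1,0,0,0,0,0,0]]]'; python3 go.py .4215 .2845 .30 2.95
```

```text
clock: 7.98
position: [0.4708, -0.1694, 0.1848]
tool_rot: [-3.142, 0.0, -3.045]
force: [0.1, 0.1, -1.4]
grip_width: 0.0211
finger_force: 40.7
clock: 8.85
position: [0.4714, -0.1696, 0.3278]
tool_rot: [-3.139, 0.004, -3.046]
force: [-0.0, -0.2, -0.6]
grip_width: 0.047
finger_force: 0.0
t 8.85 pos [ 0.4714 -0.1696  0.3278] rpy [-3.139  0.004 -3.046] q [ 0.84  0.54 -0.82  1.97  0.53  0.85  1.4 ] w 0.047 F [-0.  -0.2 -0.6]
shift cm [ 0.65 45.68  2.65] turn [-0.002  0.005  0.287]
```

```bash
python3 -m creep '[[[0.2,0.08,5.7,0,0,0,0],[0.2,0.08,5.7,0,0,0,0],[0.2,0.08,5.7,0,0,0,0],[0.2,0.08,5.7,0,0,0,0],[0.2,0.08,5.7,0,0,0,0],[0.2,0.08,5.7,0,0,0,0],[0.2,0.08,5.7,0,0,0,0],[0.2,0.08,5.7,0,0,0,0],[0.2,0,0,0,0,0,0.144],[0.2,0,0,0,0,0,0.144],[0.2,0,0,0,0,0,0],[0.2,0,0,0,0,0,0]]]'; python3 go.py .4215 .2845 .184 2.95
```

```text
clock: 10.35
position: [0.4206, 0.2837, 0.3244]
tool_rot: [-3.141, -0.0, 2.953]
force: [0.4, 0.8, 0.6]
grip_width: 0.0511
finger_force: 0.0
t 10.35 pos [0.4206 0.2837 0.3244] rpy [-3.141 -0.     2.953] q [-0.14  0.55 -0.76  1.95  0.5   0.84  0.2 ] w 0.0511 F [0.4 0.8 0.6]
shift cm [-0.08  0.1  14.04] turn [-0.    -0.     0.003]
```

```bash
python3 -m creep '[[[0.2,0,0.1,5,0,0,0],[0.2,0,0,5,0,0,0],[0.2,0,0,2,0,0,0],[0.2,0,0,2,0,0,0],[0.2,0,0,0,0,0,0],[-1,0,0,0,0,0,0],[-1,0,0,0,0,0,0],[-1,0,0,0,0,0,0],[-1,0,0,0,0,0,0],[-1,0,0,-1,0,0,0],[-1,0,0,-5,0,0,0],[-1,0,0,-5,0,0,0]]]'; python3 go.py .485 -.268 .30 2.95
```

```text
clock: 11.85
position: [0.4205, 0.2848, 0.2968]
tool_rot: [-3.142, -0.0, 2.95]
force: [1.0, -0.1, -0.2]
grip_width: 0.021
finger_force: 39.7
t 11.85 pos [0.4205 0.2848 0.2968] rpy [-3.142 -0.     2.95 ] q [-0.17  0.59 -0.74  1.97  0.55  0.79  0.16] w 0.021 F [ 1.  -0.1 -0.2]
shift cm [-16.84 -53.04  -0.33] turn [-0. -0.  0.]
```

```bash
python3 -m creep '[[[-1,-1.68,-5.3,0,0,0,0],[-1,-1.68,-5.3,0,0,0,0],[-1,-1.68,-5.3,0,0,0,0],[-1,-1.68,-5.3,0,0,0,0],[-1,-1.68,-5.3,0,0,0,0],[-1,-1.68,-5.3,0,0,0,0],[-1,-1.68,-5.3,0,0,0,0],[-1,-1.68,-5.3,0,0,0,0],[-1,-1.68,-5.3,0,0,0,0],[-1,-1.68,-5.3,0,0,0,0],[-1,0,0,0,0,0,-0.17],[-1,0,0,0,0,0,-0.12]]]'; python3 -m creep '[[[-1,0,0,4,0,0,0],[-1,0,0,4,0,0,0],[-1,0,0,1.5,0,0,0],[-1,0,0,0,0,0,0]]]'; python3 go.py .485 -.268 .184 2.95
```

```text
clock: 13.35
position: [0.4844, -0.2681, 0.2956]
tool_rot: [-3.141, 0.001, -3.04]
force: [-0.2, 0.2, -1.4]
grip_width: 0.0208
finger_force: 39.8
clock: 13.85
position: [0.4848, -0.2674, 0.2]
tool_rot: [3.141, -0.0, -3.043]
force: [-0.1, -0.1, -0.6]
grip_width: 0.021
finger_force: 39.7
t 13.85 pos [ 0.4848 -0.2674  0.2   ] rpy [ 3.141 -0.    -3.043] q [ 0.86  0.8  -0.66  1.9   0.74  0.71  1.43] w 0.021 F [-0.1 -0.1 -0.6]
shift cm [-0.01 -0.06  1.6 ] turn [ 0.   -0.    0.29]
```

Now lower, release and rise. I'll use the pause to check the carton and measure the lens face and tablet again.

```bash
python3 -m creep '[[[-1,0,0,1,0,0,0],[-1,0,0,0.5,0,0,0],[-1,0,0,0,0,0,0]]]'; python3 -m creep '[[[0.1,0,0,0,0,0,0],[0.1,0,0,0,0,0,0],[0.1,0,0,0,0,0,0],[0.1,0,0,-4,0,0,0],[0.1,0,0,-5,0,0,0],[0.1,0,0,-6,0,0,0],[0.1,0,0,-6,0,0,0],[0.1,0,0,0,0,0,0]]]'
cat > cam.py <<'E'
from h import *
# camera: axis from back, top and front faces
s=load('scene');t=load('top');Ps,Pt=cloud(s),cloud(t)
def bx(P):return P[(P[...,0]>.65)&(P[...,0]<.9)&(abs(P[...,1])<.12)&(P[...,2]>.22)&(P[...,2]<.4)]
X=np.array([.946,.184,.266]);O=np.array([.78,.008,.28])
def fit(q):
    for _ in range(3):
        c=q.mean(0);n=np.linalg.svd(q-c)[2][2];r=(q-c)@n;q=q[abs(r)<max(.0015,1.5*r.std())]
    return n,c,len(q)
Q=bx(Pt);d=(Q-O)@X;Y=np.array([-X[1],X[0],0]);Y/=np.linalg.norm(Y)
n,c,k=fit(Q[(d<-.046)&(d>-.056)]);print('front',n*np.sign(n[0]),c,k)
Q=bx(Ps);d=(Q-O)@X;n,c,k=fit(Q[(d>.028)&(d<.04)&(abs((Q-O)@Y)<.042)]);print('back',n*np.sign(n[0]),c,k)
E
python3 - <<'E'
from cam import *
f=grab('top');g=grab('scene')
P=cloud(f);h=cv2.cvtColor(f['image'],cv2.COLOR_BGR2HSV)
m=((P[...,0]>.38)&(P[...,0]<.58)&(P[...,1]<-.11)&(P[...,1]>-.33)&(P[...,2]>.018)&(P[...,2]<.05)&(h[...,1]<70)&(h[...,2]>110)).astype(np.uint8)
k,l,st,ce=cv2.connectedComponentsWithStats(m)
for i in range(1,k):
    if st[i,4]>40:print(np.round(ce[i]),st[i,4],np.round(np.percentile(P[l==i],[2,50,98],axis=0),3).tolist())
cv2.imwrite('pics/top2.png',cv2.resize(f['image'][60:290,180:480],(780,598)))
E
```

```text
clock: 14.22
position: [0.4848, -0.2676, 0.185]
tool_rot: [-3.141, 0.0, -3.044]
force: [0.6, -1.0, -0.2]
grip_width: 0.0212
finger_force: 40.0
clock: 15.22
position: [0.4854, -0.2674, 0.3988]
tool_rot: [-3.138, 0.005, -3.044]
force: [-0.4, 0.4, -1.2]
grip_width: 0.047
finger_force: 0.0
front [0.95963141 0.18265103 0.21388351] [ 0.72975209 -0.00272003  0.2717763 ] 94
back [0.94602871 0.18798646 0.26399008] [0.81246411 0.01402913 0.28818113] 464
[416. 229.] 225 [[0.443, -0.282, 0.022], [0.479, -0.266, 0.027], [0.522, -0.251, 0.033]]
[381. 234.] 259 [[0.425, -0.185, 0.022], [0.465, -0.169, 0.028], [0.504, -0.152, 0.033]]
```

View pics/top2.png

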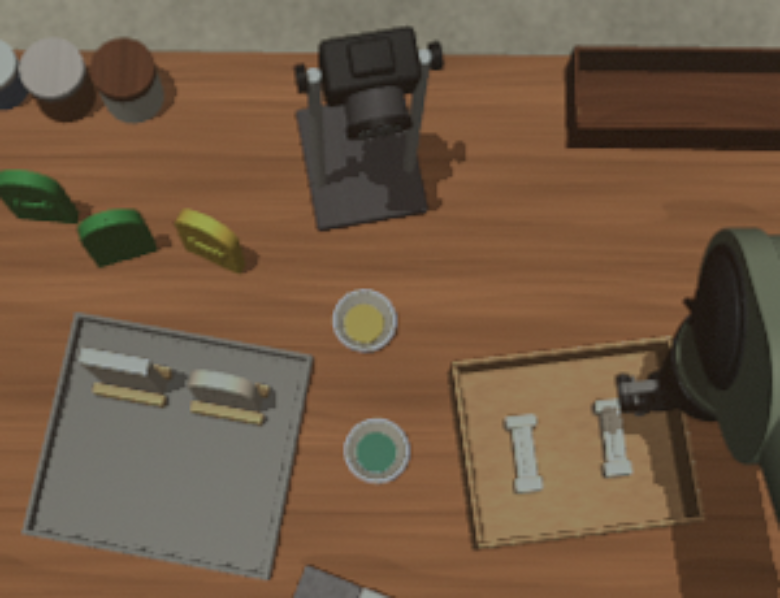

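The top view shows both casts flat and released in the carton, at crop (522,452) and (612,437). The saucers, square and arched tablets have not moved. Next is the arched tablet at crop (225,385).

```bash
python3 -m creep '[[[0.2,-1.14,5.92,0,0,0,0],[0.2,-1.14,5.92,0,0,0,0],[0.2,-1.14,5.92,0,0,0,0],[0.2,-1.14,5.92,0,0,0,0],[0.2,-1.14,5.92,0,0,0,0],[0.2,-1.14,5.92,0,0,0,0],[0.2,-1.14,5.92,0,0,0,0],[0.2,0,0,0,0,0,0.18],[0.2,0,0,0,0,0,0.18],[0.2,0,0,0,0,0,0.18],[0.2,0,0,0,0,0,0.18],[0.2,0,0,0,0,0,0.18]]]'>/dev/null; python3 -m creep '[[[0.2,0,0,0,0,0,0.18],[0.2,0,0,0,0,0,0.18],[0.2,0,0,0,0,0,0.18],[0.2,0,0,0,0,0,0.18],[0.2,0,0,0,0,0,0.18],[0.2,0,0,0,0,0,0.03],[0.2,0,0,0,0,0,0],[0.2,0,0,0,0,0,0]]]';python3 go.py .524 .1545 .261 1.41
```

```text
clock: 17.82
position: [0.5235, 0.1527, 0.3944]
tool_rot: [-3.141, 0.0, 1.412]
force: [0.7, -0.1, 0.3]
grip_width: 0.0511
finger_force: 0.0
t 17.82 pos [0.5235 0.1527 0.3944] rpy [-3.141  0.     1.412] q [-0.05  0.44 -0.47  1.81  0.24  0.95 -0.77] w 0.0511 F [ 0.7 -0.1  0.3]
shift cm [ 0.19  0.03 13.34] turn [-0.001  0.     0.002]
```

```bash
python3 -m creep '[[[0.2,0.2,0,4,0,0,0],[0.2,0,0,4,0,0,0],[0.2,0,0,3.3,0,0,0],[0.2,0,0,2,0,0,0],[0.2,0,0,0,0,0,0],[-1,0,0,0,0,0,0],[-1,0,0,0,0,0,0],[-1,0,0,0,0,0,0],[-1,0,0,0,0,0,0],[-1,0,0,0,0,0,0]]]' 60; python3 go.py .524 .1545 .261 1.41
```

```text
clock: 19.08
position: [0.5241, 0.1548, 0.2628]
tool_rot: [3.14, -0.001, 1.41]
force: [-0.1, 0.1, 5.4]
grip_width: 0.0154
finger_force: 58.6
t 19.07 pos [0.5241 0.1548 0.2628] rpy [ 3.14e+00 -1.00e-03  1.41e+00] q [-0.11  0.62 -0.39  1.91  0.36  0.68 -0.88] w 0.0154 F [-0.1  0.1  5.4]
shift cm [-0.03 -0.    0.18] turn [ 0.001 -0.001 -0.   ]
```

```bash
python3 -m creep '[[[-1,0,0,-1,0,0,0],[-1,0,0,-2,0,0,0],[-1,0,0,-3,0,0,0],[-1,0,0,-4,0,0,0],[-1,0,0,-4,0,0,0],[-1,0,0,-2,0,0,0],[-1,0,0,0,0,0,0]]]'
cat > fin.py <<'E'
from go import *
t,y=.27,.193
X=np.array([np.cos(t)*np.cos(y),np.cos(t)*np.sin(y),np.sin(t)]);Y=np.array([-np.sin(y),np.cos(y),0]);Z=np.cross(X,Y)
F=np.array([.7312,-.0025,.2665])-.2*X; Rt=R.from_matrix(np.c_[Y,X,-Z])
if __name__=='__main__':
    print('focus',F); plan(F-.008*X+(.100-.050+.155)*Z,Rt)
E
python3 fin.py
```

```text
clock: 19.95
position: [0.5238, 0.1548, 0.4235]
tool_rot: [3.139, -0.001, 1.41]
force: [-0.2, 1.3, -3.3]
grip_width: 0.0153
finger_force: 58.9
focus [ 0.54202464 -0.03947103  0.21315371]
t 19.95 pos [0.5238 0.1548 0.4235] rpy [ 3.139e+00 -1.000e-03  1.410e+00] q [-0.04  0.41 -0.48  1.77  0.22  1.01 -0.76] w 0.0153 F [-0.2  1.3 -3.3]
shift cm [-21.04  -0.94   1.46] turn [-0.264  0.047 -0.352]
```

```bash
python3 -m creep '[[[-1,-3,-0.2,0,0,0,0],[-1,-5,-0.2,0,0,0,0],[-1,-5,-0.2,0,0,0,0],[-1,-5,-0.2,0,0,0,0],[-1,-3,-0.1,0,0,0,0],[-1,0,0,0,0,0,0],[-1,0,0,0,-0.066,0.012,-0.088],[-1,0,0,0,-0.066,0.012,-0.088],[-1,0,0,0,-0.066,0.012,-0.088],[-1,0,0,0,-0.066,0.012,-0.088],[-1,0,0,0,0,0,0],[-1,0,0,0,0,0,0]]]';python3 fin.py
```

```text
clock: 21.45
position: [0.4813, -0.0508, 0.4214]
tool_rot: [2.877, -0.002, 1.762]
force: [0.3, 0.2, -2.1]
grip_width: 0.0153
finger_force: 58.8
focus [ 0.54202464 -0.03947103  0.21315371]
t 21.45 pos [ 0.4813 -0.0508  0.4214] rpy [ 2.877e+00 -2.000e-03  1.762e+00] q [ 0.44  0.25 -0.52  2.02  0.15  0.65  0.04] w 0.0153 F [ 0.3  0.2 -2.1]
shift cm [-0.06 -0.39  1.22] turn [-0.005 -0.001 -0.002]
```

```bash
python3 -m creep '[[[-1,0,-0.4,1.2,0,0,0],[-1,0,0,0,0,0,0],[-1,0,0,0,0,0,0]]]'; python3 - <<'E'
from h import *
f=grab('top');g=grab('scene')
import cam
from fin import X,Y,Z,F,plan,Rt
plan(F-.008*X+.205*Z,Rt)
for c,fr in(('s',g),('t',f)):
    P=cloud(fr);h=cv2.cvtColor(fr['image'],cv2.COLOR_BGR2HSV)
    q=(P-F)@np.c_[X,Y,Z]
    m=(abs(q[...,0])<.04)&(abs(q[...,1])<.06)&(q[...,2]<.09)&(q[...,2]>-.07)
    mw=m&(h[...,2]>90)&(h[...,1]<70)
    w=q[mw]*1000;print(c,len(w),np.round(np.percentile(w,[1,50,99],axis=0),1).tolist())
    w=w[(w[:,2]<20)&(abs(w[:,1])<33)];print(len(w))
    if len(w)>30:
        n,cc,k=cam.fit(w/1000);print('plane n',np.round(n*np.sign(n[0]),3),np.round(cc*1000,1),k)
a=cv2.resize(g['image'][170:290,200:360],(800,600),interpolation=cv2.INTER_CUBIC);cv2.imwrite('pics/fin.png',a)
E
```

```text
clock: 21.82
position: [0.4807, -0.0511, 0.4089]
tool_rot: [2.875, -0.001, 1.764]
force: [0.6, -0.6, -1.9]
grip_width: 0.0156
finger_force: 58.7
front [0.95880257 0.18718588 0.21367983] [ 0.72969697 -0.00276968  0.2717578 ] 103
back [0.94716545 0.19246669 0.25658175] [0.81274467 0.01385081 0.28825959] 456
t 21.93 pos [ 0.4807 -0.0512  0.4092] rpy [ 2.875e+00 -1.000e-03  1.764e+00] q [ 0.43  0.27 -0.52  2.03  0.16  0.61  0.02] w 0.0152 F [ 0.5 -0.1 -2.1]
shift cm [-0.03 -0.01  0.06] turn [-0.003 -0.001 -0.   ]
s 685 [[-11.1, -33.6, -49.4], [0.6, 5.1, 4.9], [9.5, 34.0, 65.5]]
416
plane n [ 1.     0.005 -0.016] [  0.7   0.4 -14.7] 262Traceback (most recent call last):
  File "<stdin>", line 11, in <module>
    return _quantile_unchecked(
        a, q, axis, out, overwrite_input, method, keepdims, weights)
    return _ureduce(a,
                    func=_quantile_ureduce_func,
    ...<5 lines>...
                    overwrite_input=overwrite_input,
                    method=method)
    r = func(a, **kwargs)
    result = _quantile(arr,
                       quantiles=q,
    ...<2 lines>...
                       out=out,
                       weights=wgt)
    slices_having_nans = np.isnan(arr[-1, ...])
                                  ~~~^^^^^^^^^
IndexError: index -1 is out of bounds for axis 0 with size 0
```

```bash
python3 -c "
from workcell import bot
print(bot.job_done())"
```

```text
the job is handed in; nothing more can be done
None
```

Job handed in (no verdict returned): both leg casts lie released in the carton, and the arched tablet is held still by its top, relief to the lens; by my own measurements it is a few mm from the focus point and within about 0.05 rad of square.

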